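# Bring the specimen stage to the reading stop

## Robot

A 7-joint arm with a two-finger parallel gripper is mounted at the origin on the work surface. World frame = base frame: x ahead of the robot, y to its left, z up, the work surface at z = 0. Lengths are in mm, angles in rad, forces in N, time in s.
With the tool pointing down it reaches from about 375 to 925 mm from the base axis. Payload 3.1 kg.
Tool frame: the origin (TCP) lies on the centre line of the jaws, within the pads' length; the fingertips stand 22 mm ahead of it and the grasp point (between the pads) lies 3 mm ahead of it; z points along the fingers, y is the direction in which the jaws open and shut (so a half turn about z gives the same grasp; the last joint's range is limited). The gripper opens to 85 mm and grips with 20 to 120 N. Pads are 22 mm wide; open, the fingers measure 114 mm over their backs; the gripper's body (76 mm by 85 mm) begins 54 mm behind the grasp point. The pads swing forward as they close: fully open they stand 13 mm farther back than shut.
Start: joints at [-0.098, 0.383, 0.044, 1.598, -0.018, 1.161, -0.05], TCP at [650.003, 0.022, 253.269] pointing down, gripper open.
Joint ranges: [-2.61, 2.61], [-0.41, 2.15], [-1.48, 1.57], [0, 2.5], [-1.57, 4.71], [0.05, 1.97], [-2.85, 2.85]. Speed limits (rad/s): [2.79, 2.79, 3.14, 3.14, 3.14, 3.14, 3.14].

## Interface

Orientations are given as a rotation vector (axis times angle).
In Python, from plant import * gives the robot as it stands. Calls block until the motion is done:
- goto(position, orientation): joint-space move of the TCP to a pose.
- servo_line(position, frame=None, max_speed=150, stop_force=None): straight line of the TCP; frame=None keeps the orientation; max_speed is the mean speed in mm/s. With stop_force (N) it stops when the force on the tool has changed by that much, and returns True; else False.
- goto_joints(angles): joint-space move.
- move_gripper(opening): finger opening in mm; the grip force is fixed at half the most; returns when the fingers have stopped.
- hold(seconds).
- inverse_kinematics(position, orientation): joint angles nearest the present ones, or None.
- get_obs(): the state.
- grab_frame(name): name is "scene" or "side" or "wrist"; returns a dict with "color" (480x640x3 uint8, blue, green, red), "z_map" (480x640 float32, mm along the optical axis (not along the pixel's ray), 0 where there is no reading), "camera_matrix" (3x3 intrinsics, pixels), "k1" (the pictures are not rectified: a ray, as slopes to the right and down, at radius r is drawn at 1 + k1 r^2 times it, then the intrinsics apply), "R" (3x3) and "t" (3): a world point X has camera coordinates R X + t. Camera axes: x right, y down, z forward; pixel columns grow to the right and rows downward; lengths in mm; the calibration is good to about 2 mm. A picture is of the moment at which its call begins.
A pose or a line that the arm cannot do raises IKError and nothing moves.
- finish_job(): hands the job in, once; it reports no verdict.
The state is a dict: "time": time; "qpos": joint angles; "qvel": joint speeds; "joint_torque": joint torques, N m; "position": TCP position; "ee_rot": TCP orientation; "wrist_force": force on the tool from outside, world axes, zero at the start; "ft_torque": the same for the moment, N m; "width": finger opening in mm.
Only numpy, scipy, OpenCV 4.12 (cv2) and the standard library are available. Lean on these libraries where they do the work, as an engineer would, in place of code of your own. Each camera call takes 0.05 s, during which the arm holds its last target.

## Task

Bring the specimen stage to its reading position: press down the dished pad in the middle of the stage to free its brake, keep the pad pressed while you push the stage along the rail until it sits against the marked stop (the one with the tall index plate and the reader bar, not the plain low block), then let the pad spring up so the brake holds the stage there. Never force the stage along with the brake on, lift nothing, and leave the jars and everything else on the bench where they are.

Things in the scene. Friction and masses are not known exactly. Their poses are not given: they have to be found in the camera images.
- rail: The slide rail fixed to the bench: base plate 100 x 500 (x, y) and 8 thick, aluminium T-section 50 wide on it, top of the T 28 above the bench. Origin: centre of the underside, at bench height. Its y axis runs along the rail, the stage slides along it; its x axis points across, away from the robot.
- stage (a joint): Position of the stage along the rail's y, in m: 0 at the middle of the rail, positive towards the rail's +y end; either sign at the start. With the brake off it runs with about 1 N of friction; with the brake on it takes about 11 to 17 N to drag. It stops dead against the stop or the buffer, neither of which moves.
- stage_mid (a point): Centre of the top face of the stage's aluminium plate (100 x 76 across and along the rail, 10 thick, top 39 above the bench), under the pad. Axes as the rail's. Away from the robot the plate carries a black holder with a glass slide, 36 along the rail, out to 125 from the rail's centre line, hardly higher than the plate.
- pad (a joint): How far the pad is pressed down, in m: 0 up (brake on), 0.006 fully down at its hard stop. Sprung: about 9 N takes the brake off, 12 N holds it fully down; the brake is wholly off from 0.002 on. It springs up when let go.
- pad_top (a point): Centre of the floor of the dished black rubber pad in the middle of the stage, where to press; 52 above the bench with the pad up, 46 when down. The floor is 44 x 44; at its two ends along the rail stand ridges 7 thick, 8 high, that a fingertip can push against; its other two sides are open. Moves with stage and pad; axes as the rail's.
- stop: The marked stop: steel block, 74 x 24 across and along the rail, top 47 above the bench, with a white upright index plate (60 wide, 5 thick, top 85 above the bench, black line) on it and a reader bar beyond the rail. Clamped near one end of the rail, either end. Origin: on the rail's centre line at bench height, mid block; axes as the rail's.
- reader_bar (a point): Centre of the white reader bar fixed to the stop, over the glass slide's path: 65 across x 150 along the rail x 26 high, underside 67 above the bench, 82 to 148 from the rail's centre line on the side away from the robot. The post under it stands 178 from the line at most.
- stop_mid (a point): Point in the stop's block on the rail's centre line, 39 above the bench. When the stage touches the stop this is 50 from stage_mid along the rail (38 half stage + 12 half block).
- buffer: The plain steel block, 60 x 24 across and along, top 47 above the bench, clamped near the other end of the rail: not the marked stop. Origin as the stop's.
- jar_a: Bystander, loose: capped specimen jar, 42 diameter, 58 high, standing on the robot's side of the rail (mm). Origin: centre of the underside. Leave it alone.
- jar_b: Bystander, loose: second capped specimen jar, 42 diameter, 58 high, standing on the robot's side of the rail (mm). Origin: centre of the underside. Leave it alone.
- jar_c: Bystander, loose: taller capped specimen jar, 42 diameter, 70 high, beyond the rail (mm). Origin: centre of the underside. Leave it alone.
- slide_box: Bystander, loose: closed flat box of microscope slides, 85 x 60 x 32 (x, y, z), to the robot's right (mm). Origin: centre of the underside. Leave it alone.
- dish: Bystander, loose: closed round culture dish, 90 diameter, 12 high (mm). Origin: centre of the underside. Leave it alone.
- marker: Bystander, loose: marker pen lying flat along its own x, 135 x 14 x 14 (mm). Origin: centre of the underside. Leave it alone.
- sanitiser: Bystander, loose: closed round bottle, 60 diameter, 150 high, to the robot's left (mm). Origin: centre of the underside. Leave it alone.
Not all that is in view belongs to the job. Leave any purple look-alike of the stop alone.

How it is judged:
By the outcome, as a careful person would: the job done as asked, in the order asked, and still so for the second after the job is handed in, with the robot touching nothing.
It also fails if it takes over 42 s, if anything falls off the work surface, if the arm or the gripper's body presses on something with over 40 N, if the wrist force passes 120 N, or if a joint passes its speed limit or range.

## Working session

There is one attempt and no reset: what is moved stays moved. The work goes in short steps, each a Python script; the robot and the scene stay as the last script left them, time stands still between calls to the robot, and variables do not carry over. Pictures are saved under pics/ and viewed, and the job is handed in when it is done.

```bash
ls; mkdir -p pics; python3 - <<'E'
from plant import *
import cv2,numpy as np,pickle
d={}
for n in ["scene","side","wrist"]:
    f=grab_frame(n); d[n]=f; cv2.imwrite(f"pics/{n}0.png",f["color"])
    print(n,f["k1"],f["camera_matrix"].tolist(),(-f["R"].T@f["t"]).round(),(f["R"][2]).round(2))
pickle.dump(d,open("f0.pkl","wb"))
o=get_obs();print(o["time"],o["ee_rot"],o["width"],o["wrist_force"])
E
```

```text
pics
scene -0.09662199337302771 [[440.9036124153128, 0.0, 318.0390022537014], [0.0, 440.9036124153128, 235.57204754138195], [0.0, 0.0, 1.0]] [947. 275. 991.] [-0.47 -0.28 -0.84]
side 0.029483876538767197 [[577.9666555141594, 0.0, 323.05053374975915], [0.0, 577.9666555141594, 241.19898543308958], [0.0, 0.0, 1.0]] [  42. 1014.  757.] [ 0.32 -0.79 -0.52]
wrist 0.0105396805396641 [[340.57978126811525, 0.0, 319.78117553693403], [0.0, 340.57978126811525, 238.82894949094887], [0.0, 0.0, 1.0]] [649.  74. 372.] [-0.   -0.29 -0.96]
0.15 [-2.22028886 -2.22059679  0.00243266] 85.29528328874329 [ 0.00207318 -0.59862602  0.45229267]
```

View pics/scene0.png

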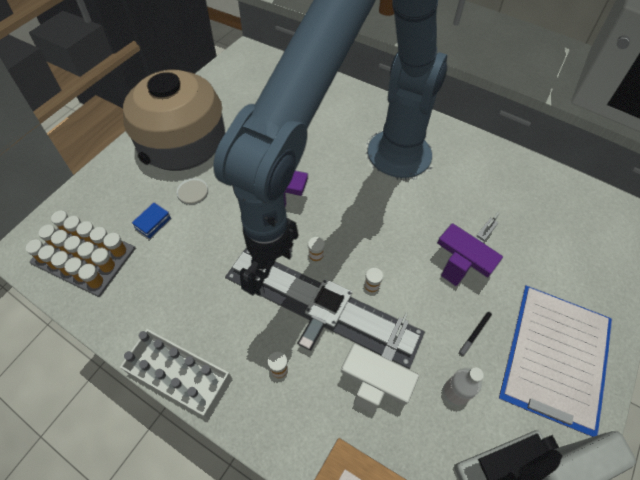

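View pics/side0.png

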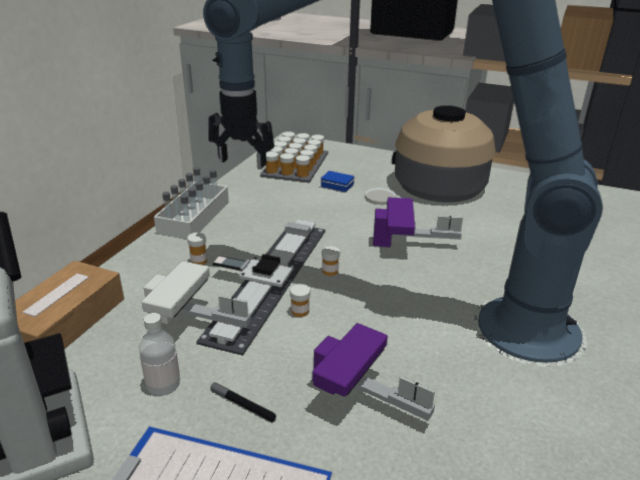

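View pics/wrist0.png

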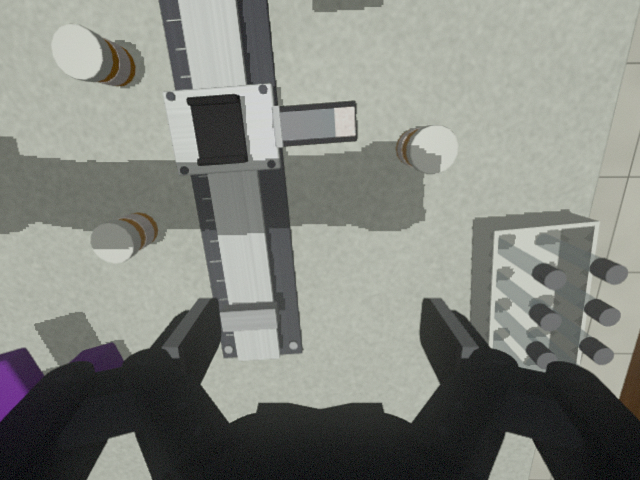

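The marked stop, a white plate with a reader bar, is at the rail's +y end (side image ~(235,300), scene ~(400,335)). The buffer is at the −y end (wrist ~(247,318)). The pad is at wrist ~(220,130). Purple look-alikes stand to the sides. Next I measure.

```bash
cat > h.py <<'E'
import numpy as np,cv2,pickle
def ray(f,u,v):
    K=f["camera_matrix"];D=np.array([f["k1"],0,0,0.])
    p=cv2.undistortPointsIter(np.array([[[u,v]]],float),K,D,None,None,(3,50,1e-9))[0,0]
    return -f["R"].T@f["t"], f["R"].T@np.array([p[0],p[1],1])
def onz(f,u,v,z):
    c,d=ray(f,u,v); return c+d*(z-c[2])/d[2]
def dep(f,u,v):
    c,d=ray(f,u,v); z=np.median(f["z_map"][int(v)-1:int(v)+2,int(u)-1:int(u)+2]); return c+d*z
E
python3 - <<'E'
from h import *
np.set_printoptions(precision=1,suppress=True)
d=pickle.load(open("f0.pkl","rb"));w=d["wrist"]
# dark pad mask in wrist
hsv=cv2.cvtColor(w["color"],cv2.COLOR_BGR2HSV)
m=np.zeros((480,640),np.uint8);m[85:172,180:256]=(w["color"][85:172,180:256].max(2)<50)*255
n,l,s,c=cv2.connectedComponentsWithStats(m);i=1+s[1:,4].argmax()
print("pad",s[i],c[i]);r=cv2.minAreaRect(np.argwhere(l==i)[:,::-1].astype(np.float32));print(r)
for p in cv2.boxPoints(r):print(" padcorner",p,onz(w,*p,60)[:2], onz(w,*p,52)[:2])
print("depth pad floor",dep(w,*c[i]))
print("screws",[onz(w,*p,39) for p in [(171,96),(264,89),(184,170),(272,163)]])
print("plate depth",dep(w,180,130),dep(w,262,130))
for k,n_ in (("wrist",[(150,0)]),):
    cv2.imwrite("pics/wz.png",cv2.resize(w["color"][0:380,130:380],None,fx=1.55,fy=1.55))
S=d["scene"];cv2.imwrite("pics/sz.png",cv2.resize(S["color"][230:410,220:440],None,fx=3,fy=3))
S=d["side"];cv2.imwrite("pics/dz.png",cv2.resize(S["color"][210:360,130:340],None,fx=3.5,fy=3.5))
E
```

```text
pad [ 187   95   61   70 2593] [218.2 127.1]
((217.0087890625, 129.5720977783203), (69.70310974121094, 52.174442291259766), 83.04703521728516)
 padcorner [186.9  98.1] [535.6 103.8] [532.7 104.6]
 padcorner [238.7  91.8] [580.  108.8] [578.2 109.7]
 padcorner [247.1 161. ] [583.4  51.7] [581.7  51.1]
 padcorner [195.3 167.3] [536.5  46.1] [533.6  45.4]
depth pad floor [557.8  80.7  52. ]
screws [array([513.8, 107.6,  39. ]), array([598.3, 113.5,  39. ]), array([517.7,  41.7,  39. ]), array([602.7,  48.4,  39. ])]
plate depth [518.2  78.4  38.7] [594.6  78.4  38.7]
```

View pics/sz.png

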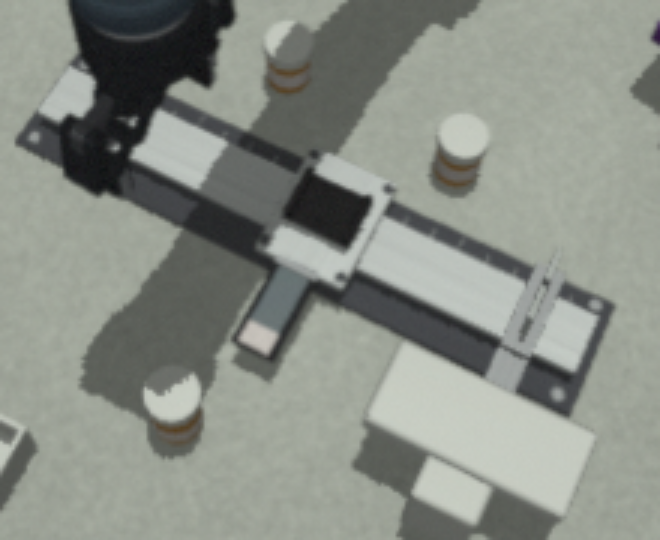

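View pics/dz.png

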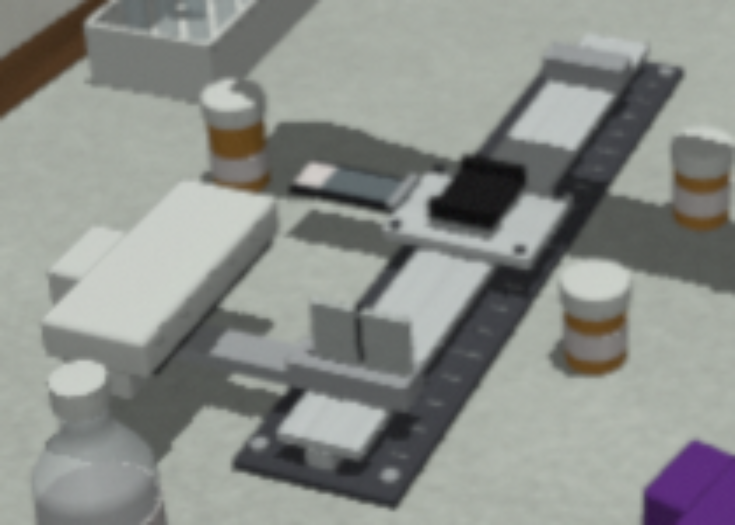

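View pics/wz.png

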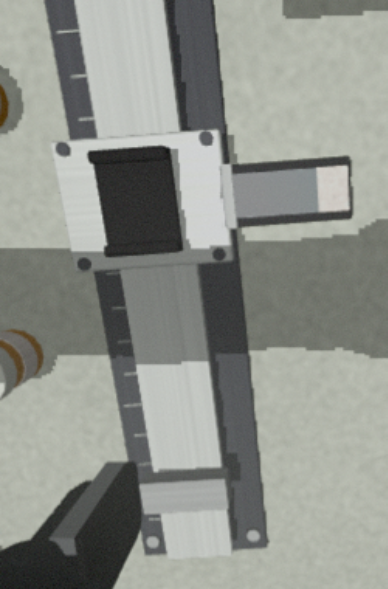

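```bash
python3 - <<'E'
from h import *
np.set_printoptions(precision=1,suppress=True)
d=pickle.load(open("f0.pkl","rb"));w=d["wrist"];S=d["scene"];D=d["side"]
q=lambda a,z:onz(S,220+a[0]/3,230+a[1]/3,z)
print("scene rail + end corners",q((613,304),8),q((568,412),8),"- end",q((18,142),8))
p=lambda a,z:onz(D,130+a[0]/3.5,210+a[1]/3.5,z)
print("side + end",p((395,506),8),p((235,465),8),"-end",p((684,68),8))
print("index top",p((313,305),85),p((412,322),85))
print("block top/front edge outer (side)",p((285,375),47),p((410,402),47))
print("wrist - end",[onz(w,130+a/1.55,b/1.55,8) for a,b in((145,557),(268,547))])
ww=lambda a,b:onz(w,130+a/1.55,b/1.55,8)
print("wrist edge +x",ww(213,0),ww(268,547)," -x",ww(46,0),ww(145,557))
print("bar near corners",q((408,342),93),q((595,437),93))
for n,(a,b) in dict(ja=(290,45),jb=(462,135)).items(): print(n,q((a,b),58))
E
```

```text
scene rail + end corners [492.3 303.1   8. ] [588.7 310.    8. ] - end [ 625.4 -181.2    8. ]
side + end [487.  310.4   8. ] [583.8 316.5   8. ] -end [ 524.7 -187.7    8. ]
index top [562.  259.7  85. ] [504.9 251.5  85. ]
block top/front edge outer (side) [571.7 278.8  47. ] [497.1 271.6  47. ]
wrist - end [array([ 527.7, -194.7,    8. ]), array([ 627.2, -185.3,    8. ])]
wrist edge +x [600.5 192.1   8. ] [ 627.2 -185.3    8. ]  -x [501.7 191.9   8. ] [ 527.7 -194.7    8. ]
bar near corners [633.5 188.3  93. ] [625.7 330.5  93. ]
ja [449.7 -22.6  58. ]
jb [448.7 138.4  58. ]
```

```bash
python3 - <<'E'
from plant import *
from h import *
from scipy.spatial.transform import Rotation as Ro
np.set_printoptions(precision=2,suppress=True)
R0=Ro.from_rotvec([2.2214,2.2214,0]); rv=(Ro.from_rotvec([0,0,.069])*R0).as_rotvec()
print(move_gripper(0)); 
goto([558,78,130],rv); servo_line([558,78,92],max_speed=80)
o=get_obs();print(o["time"],o["position"],o["ee_rot"],rv,o["wrist_force"],o["width"])
for n in("side","wrist"):
    f=grab_frame(n);cv2.imwrite(f"pics/{n}1.png",f["color"])
    if n=="side":cv2.imwrite("pics/side1z.png",cv2.resize(f["color"][180:330,170:370],None,fx=3.5,fy=3.5))
E
```

```text
False
2.2667 [557.75  77.91  91.44] [-2.14 -2.3   0.  ] [2.14 2.3  0.  ] [-0.48 -1.02 -0.31] 0.20853686431268278
```

View pics/side1z.png

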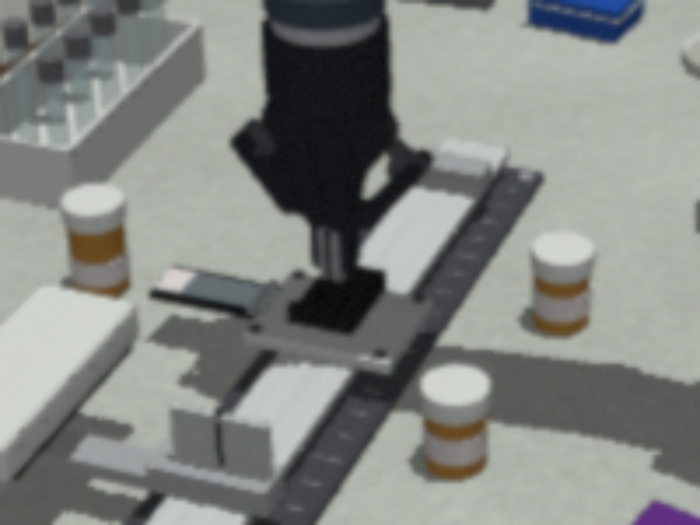

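View pics/wrist1.png

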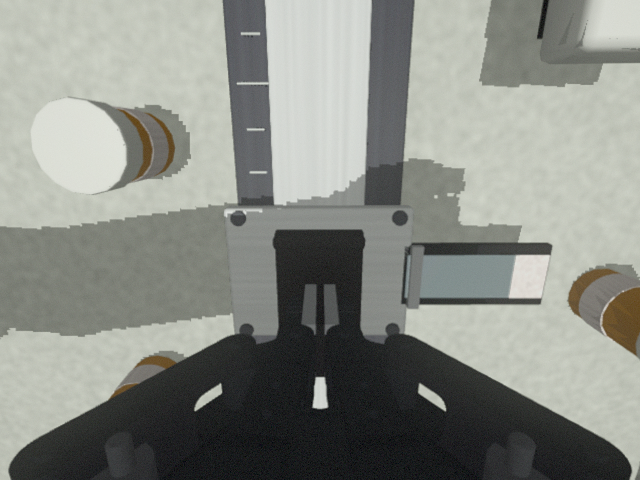

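The closed fingertips hang centred over the pad and aligned with the rail (wrist ~(320,300), pad 278–362). Now I press.

```bash
python3 - <<'E'
from plant import *
from h import *
np.set_printoptions(precision=2,suppress=True)
f0=get_obs()["wrist_force"]
hit=servo_line([558,78,66],max_speed=25,stop_force=4)
o=get_obs();print(hit,o["time"],o["position"],o["wrist_force"]-f0)
E
```

```text
True 3.1 [557.81  77.96  73.71] [-1.48 -0.46  7.9 ]
```

```bash
python3 - <<'E'
from plant import *
from h import *
np.set_printoptions(precision=2,suppress=True)
for z in (72,70.5,69.5):
    servo_line([558,78,z],max_speed=15); hold(.15)
    o=get_obs();print(z,o["time"],o["position"],o["wrist_force"])
f=grab_frame("side");cv2.imwrite("pics/side2z.png",cv2.resize(f["color"][180:330,170:370],None,fx=3.5,fy=3.5))
E
```

```text
72 3.5 [557.94  78.    73.1 ] [-3.23  0.07  8.6 ]
70.5 3.9 [557.94  77.98  71.74] [-4.12 -1.84  9.77]
69.5 4.3 [557.93  77.98  70.81] [-3.93 -0.75 10.25]
```

```bash
python3 - <<'E'
from plant import *
from h import *
np.set_printoptions(precision=2,suppress=True)
servo_line([558,78,68],max_speed=15); hold(.15)
o=get_obs();print(o["time"],o["position"],o["wrist_force"])
u=np.array([-.069,.9976,0])
hit=servo_line(np.array([558,78,68])+u*25,max_speed=25,stop_force=6); 
o=get_obs();print(hit,o["time"],o["position"],o["wrist_force"])
for n in("side","wrist"):
    f=grab_frame(n);cv2.imwrite(f"pics/{n}3.png",f["color"])
    if n=="side":cv2.imwrite("pics/side3z.png",cv2.resize(f["color"][180:330,170:370],None,fx=3.5,fy=3.5))
E
```

```text
4.75 [557.95  78.    69.44] [-3.86 -0.2  11.16]
False 5.9 [556.17 103.03  69.43] [-4.33 -0.18 11.27]
```

View pics/side3z.png

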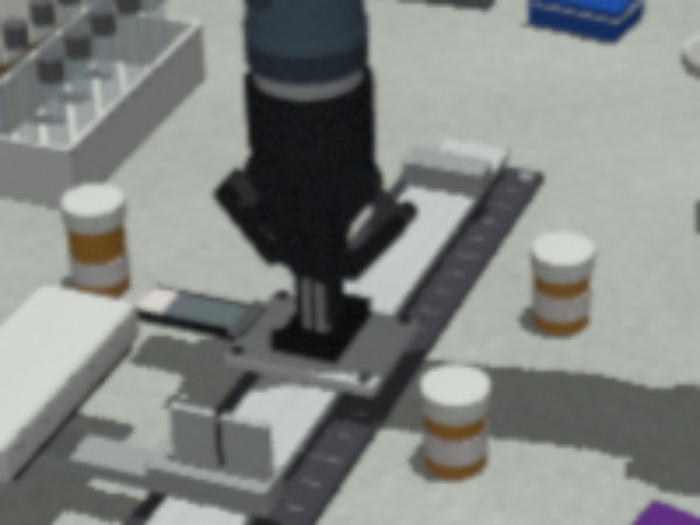

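View pics/wrist3.png

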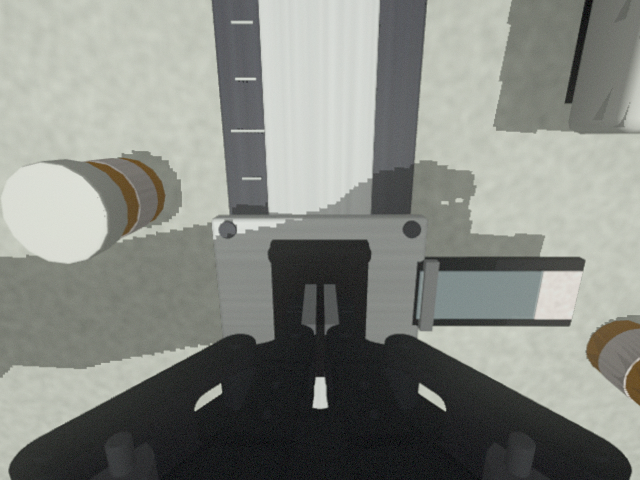

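The stage follows the fingertips with the pad down. I carry on to the stop, slowly at the end.

```bash
python3 - <<'E'
from plant import *
from h import *
np.set_printoptions(precision=2,suppress=True)
u=np.array([-.069,.9976,0]);P=np.array([558,78,68])
print(servo_line(P+u*110,max_speed=45,stop_force=6));o=get_obs();print(o["time"],o["position"],o["wrist_force"])
hit=servo_line(P+u*165,max_speed=20,stop_force=4)
o=get_obs();print(hit,o["time"],o["position"],o["wrist_force"])
hold(.1);o=get_obs();print(o["time"],o["position"],o["wrist_force"])
for n in("side","wrist"):
    f=grab_frame(n);cv2.imwrite(f"pics/{n}4.png",f["color"])
    if n=="side":cv2.imwrite("pics/side4z.png",cv2.resize(f["color"][190:340,150:350],None,fx=3.5,fy=3.5))
E
```

```text
False
8.0417 [550.04 188.13  69.45] [-3.27 -1.43 10.1 ]
True 9.1833 [549.06 201.97  70.13] [-1.88 -1.23 10.14]
9.2833 [549.05 201.99  70.48] [-3.74 -1.13  9.16]
```

View pics/side4z.png

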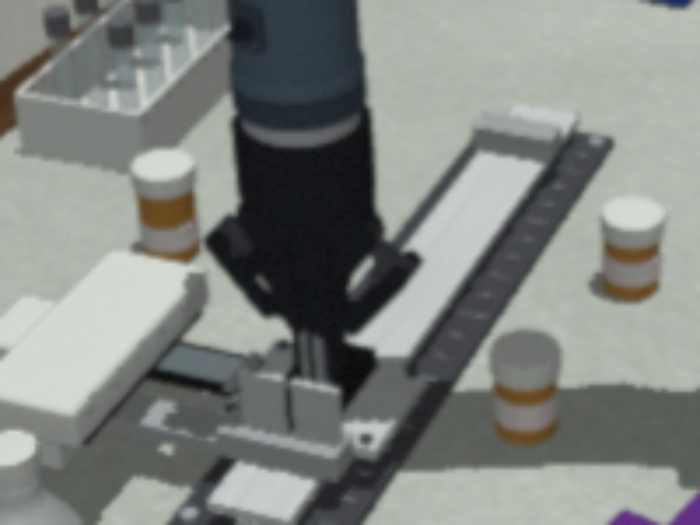

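View pics/wrist4.png

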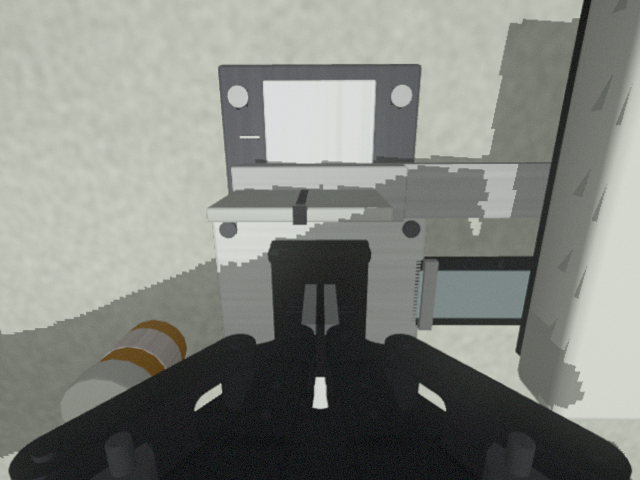

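The stop triggered with little y-force, so contact is uncertain. I restore the press depth and push gently further.

```bash
python3 - <<'E'
from plant import *
from h import *
np.set_printoptions(precision=2,suppress=True)
u=np.array([-.069,.9976,0]);P=np.array([558,78,68])
s0=(202-78)/.9976
servo_line(P+u*s0,max_speed=15);hold(.15);o=get_obs();print(o["time"],o["position"],o["wrist_force"])
for s in range(2,22,2):
    h=servo_line(P+u*(s0+s),max_speed=20);hold(.1)
    o=get_obs();print(s,h,o["time"],o["position"],o["wrist_force"])
    if o["wrist_force"][1]<-5: break
for n in("side","wrist"):
    f=grab_frame(n);cv2.imwrite(f"pics/{n}5.png",f["color"])
    if n=="side":cv2.imwrite("pics/side5z.png",cv2.resize(f["color"][190:340,150:350],None,fx=3.5,fy=3.5))
E
```

```text
9.7833 [549.16 202.    69.46] [-3.98 -1.17 10.82]
2 False 10.1333 [549.18 202.14  69.25] [-3.24 -3.9  11.02]
4 False 10.4833 [549.26 202.49  69.1 ] [-3.83 -5.36 11.27]
```

View pics/wrist5.png

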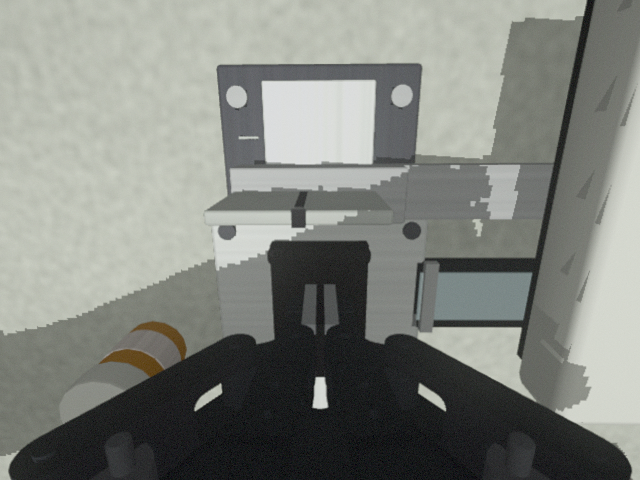

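View pics/side5z.png

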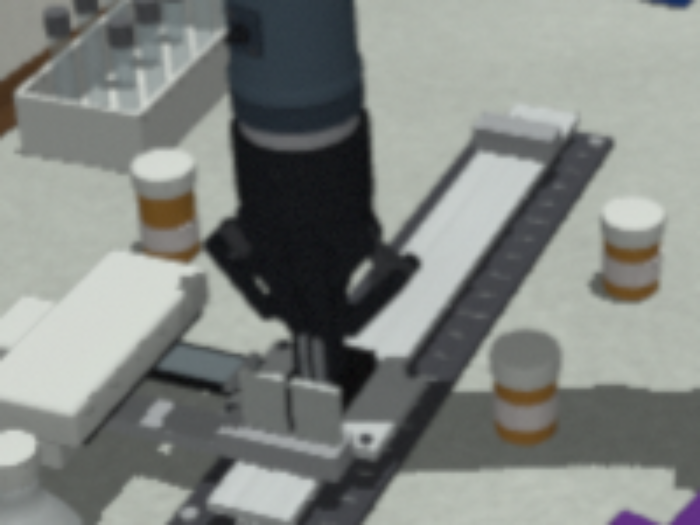

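It is in contact: commanding 4 mm more gave only 0.5 mm of motion, and the y-reaction rose to −5.4 N. I release straight up while the light push remains.

```bash
python3 - <<'E'
from plant import *
from h import *
np.set_printoptions(precision=2,suppress=True)
u=np.array([-.069,.9976,0]);P=np.array([558,78,68]);s0=124.3
p=P+u*(s0+3)
servo_line(p+[0,0,9],max_speed=15);hold(.2);o=get_obs();print(o["time"],o["position"],o["wrist_force"])
servo_line(p+[0,0,40],max_speed=60);o=get_obs();print(o["time"],o["position"],o["wrist_force"])
f=grab_frame("wrist");cv2.imwrite("pics/wrist6.png",f["color"])
servo_line(p+[0,0,130],max_speed=120)
# view from -y, higher
from scipy.spatial.transform import Rotation as Ro
goto([556,90,280],get_obs()["ee_rot"])
d={}
for n in("scene","side","wrist"):
    f=grab_frame(n);d[n]=f;cv2.imwrite(f"pics/{n}7.png",f["color"])
    if n=="side":cv2.imwrite("pics/side7z.png",cv2.resize(f["color"][190:340,150:350],None,fx=3.5,fy=3.5))
pickle.dump(d,open("f7.pkl","wb"))
print(get_obs()["time"])
E
```

```text
11.5333 [549.02 205.07  76.75] [-0.67 -1.06  0.35]
12.2 [549.28 204.98 108.31] [ 0.52 -0.67  0.14]
13.925
```

View pics/wrist7.png

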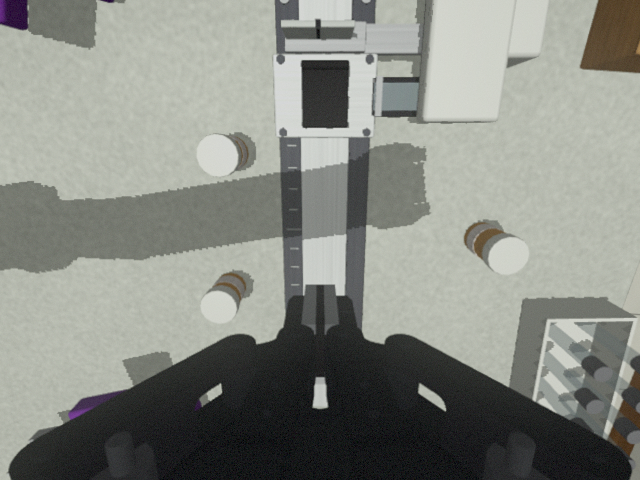

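View pics/side7z.png

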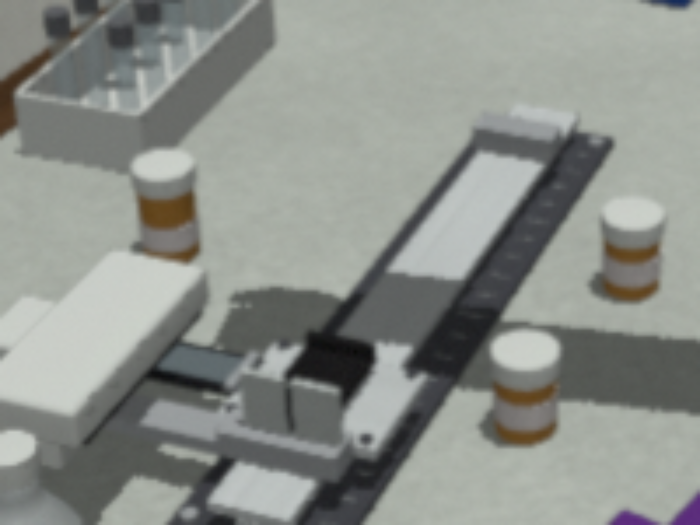

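View pics/scene7.png

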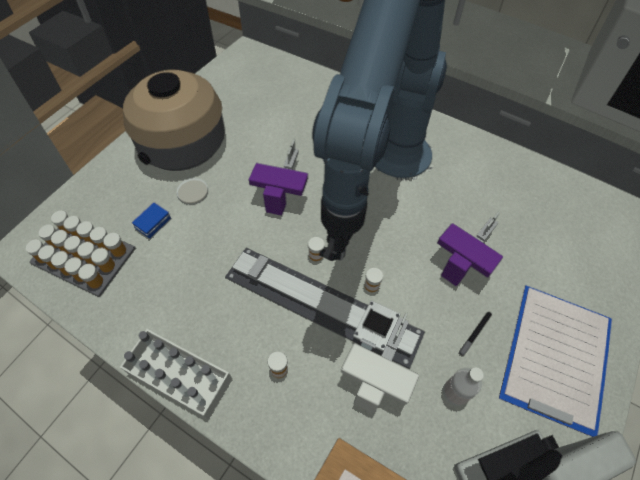

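```bash
python3 - <<'E'
from h import *
np.set_printoptions(precision=1,suppress=True)
d=pickle.load(open("f7.pkl","rb"));w=d["wrist"]
cv2.imwrite("pics/w7z.png",cv2.resize(w["color"][0:145,260:400],None,fx=4,fy=4,interpolation=cv2.INTER_NEAREST))
print("pad floor",dep(w,325,95))
s=[onz(w,*p,39) for p in [(281,59),(370,59),(283,132),(367,132)]];print(s,np.mean(s,0))
f0=pickle.load(open("f0.pkl","rb"))
S=d["scene"]; cv2.imwrite("pics/s7z.png",cv2.resize(S["color"][280:380,330:450],None,fx=5,fy=5,interpolation=cv2.INTER_NEAREST))
for n in("scene","side"):
    df=cv2.absdiff(d[n]["color"],f0[n]["color"]).max(2);
    for nm,q in dict(a=(449.7,-22.6,58),b=(448.7,138.4,58)).items(): pass
E
```

```text
pad floor [549.1 201.4  51.6]
[array([505. , 231.1,  39. ]), array([589.1, 237. ,  39. ]), array([509.5, 165.4,  39. ]), array([593.7, 171.5,  39. ])] [549.3 201.2  39. ]
```

View pics/w7z.png

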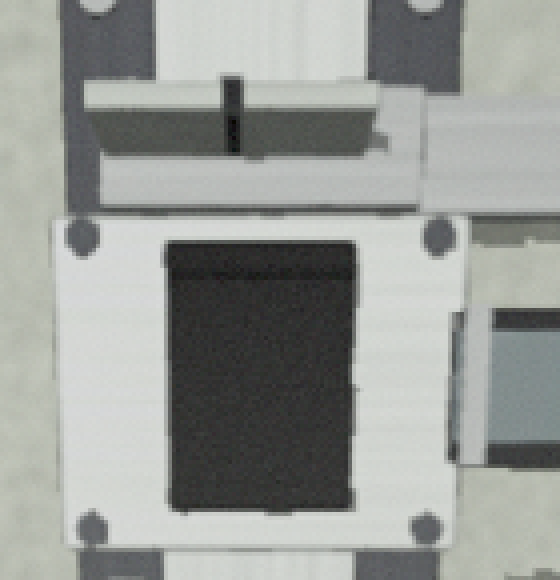

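View pics/s7z.png

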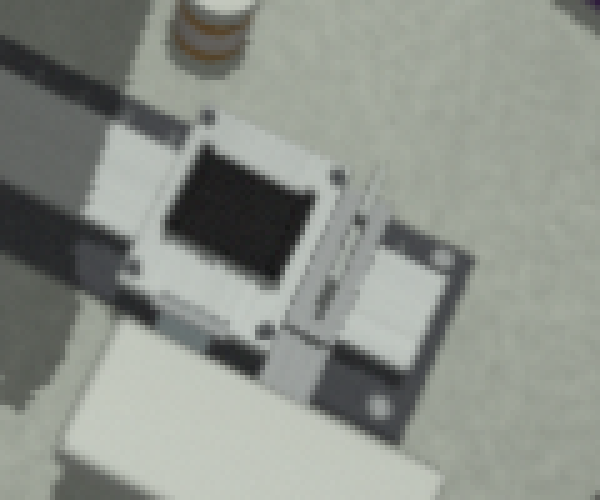

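```bash
python3 - <<'E'
from h import *
np.set_printoptions(precision=1,suppress=True)
d=pickle.load(open("f7.pkl","rb"));w=d["wrist"]
for x in(310,345): print("block near top edge",onz(w,x,51.3,47),"plate edge",onz(w,x,53.8,39), "plate rear",onz(w,x,136.8,39))
f0=pickle.load(open("f0.pkl","rb"))
df=(cv2.absdiff(d["side"]["color"],f0["side"]["color"]).max(2)>40).astype(np.uint8)*255
cv2.imwrite("pics/diff.png",df)
E
```

```text
block near top edge [532.5 237.9  47. ] plate edge [532.2 237.4  39. ] plate rear [536.9 162.8  39. ]
block near top edge [564.6 240.1  47. ] plate edge [565.1 239.7  39. ] plate rear [572.1 165.3  39. ]
```

View pics/diff.png

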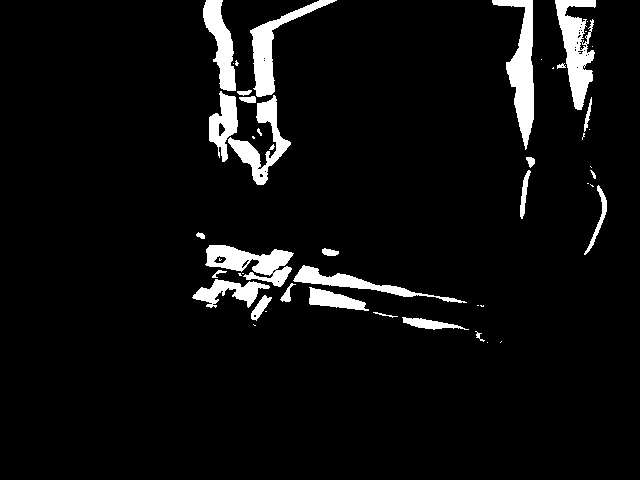

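The gap measures about 0.5 mm, within picture noise, so the stage is in contact. The pad floor is at 51.6 mm (up), and only the stage, arm and shadows changed. Handing in.

```bash
python3 - <<'E'
from plant import *
print(get_obs()["time"]);print(finish_job())
E
```

```text
13.925
the job is handed in; nothing more can be done
None
```

The stage now sits against the marked stop with its brake on, and I handed the job in at 13.9 s of the 42 s allowed. No verdict was reported.

**What I did:** I pressed the pad about 4.5 mm with the closed fingertips (about 11 N). Keeping it pressed, I pushed the stage about 124 mm along the rail to the marked stop at the robot's left (+y) end. I then lifted straight off and moved the arm clear.

**Contact with the stop:** The last 4 mm of commanded push moved the fingertips only 0.5 mm, while the reaction along the rail rose to about 5 N. After release, the picture shows a gap of about 0.5 mm between plate and stop block, which is within the 2 mm calibration error. The stage centre reads y = 201 mm, where the fingertips stopped.

**Pad and brake:** The pad floor reads 51.6 mm above the bench, so it has sprung up. I did not test by force that the brake holds.

**Everything else:** Comparing the side camera's first and last pictures shows changes only in the arm, the stage and shadows. The jars and other items there did not move.

**Checks that disagreed:**
- The first force-triggered stop showed almost no force along the rail, so I did not count it as contact. I restored the press depth and pushed again in small steps. The pad had eased to about 3.5 mm by then, still enough to keep the brake off.
- My early rough estimate from the side camera put the resting place near y = 210 mm. The contact force and the final close picture overruled it.

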